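Unstack the flanged stubs into their dishes

ROBOT

A 7-joint arm with a two-finger parallel gripper is mounted at the origin on a cart in front of the work surface, level with it; the furniture and walls round the work are solid. World frame = base frame: x ahead of the robot, y to its left, z up, the work surface at z = 0. Lengths are in m, angles in rad, forces in N, time in s.
With the tool pointing down it reaches from about 0.425 to 0.925 m from the base axis. Payload 6.8 kg.
Tool frame: the origin (TCP) lies on the centre line of the jaws, within the pads' length; the fingertips stand 25 mm ahead of it and the grasp point (between the pads) lies 6 mm ahead of it; z points along the fingers, y is the line along which they close (so a half turn about z gives the same grasp; the last joint's range is limited). The gripper opens to 85 mm and grips with 20 to 120 N. Pads are 22 mm wide; open, the fingers measure 114 mm over their backs; the gripper's body (76 mm by 85 mm) begins 54 mm behind the grasp point. The pads swing forward as they close: fully open they stand 13 mm farther back than shut.
Start: joints at [-1.449, 0.477, 0.022, 1.555, -0.011, 1.109, -0.083], TCP at [0.154, 0.657, 0.222] pointing down, gripper open.
Joint ranges: [-2.96, 2.96], [-0.34, 2.1], [-1.41, 1.46], [0.24, 2.44], [-1.37, 4.51], [0.17, 1.92], [-2.96, 2.96]. Speed limits (rad/s): [2.39, 2.39, 3.14, 3.14, 3.14, 3.14, 3.14].

INTERFACE

Orientations are given as a rotation vector (axis times angle).
In Python, from bench import telemetry, grab_frame, job gives the robot as it stands.
- The arm moves only by the tool apply_moves, never from a script. Its argument "rows" is a list of rows, each a list of 2 entries, a list of its own where there are three numbers: the shift along the tool's x, y, z each as a share of 250 mm, from -1 to 1, then the turn, a rotation vector about the tool's x, y, z each as a share of pi rad, from -1 to 1. A call has 1 to 10 rows; each row is the pose to reach, as a shift and turn from the pose commanded when the call began, along the tool's axes at that moment, turning the shorter way round; what a row does not reach only later rows make up. A row lasts 1/8 s, in which the tool goes at most 62.5 mm and 10.7 degrees, less where a joint would pass 70% of its speed; a pose out of reach is approached as far as the arm can. A call with a number of a shift or a turn outside -1 to 1 is refused whole. A call with a gripper value outside its range is refused whole. "jaw" is the gripper's target within -1 to 1 (fully open at 1, half-way at 0, shut at -1), set as the call begins (left out, the last holds). The fingers move at their own pace and stop on an object; "newtons" is the grip in N (left out, the last holds). Time passes only in rows, so rows that repeat a pose let the fingers close. It gives the time, the measured TCP pose, the force, the opening and the grip force at its end, in the units of the state.
- telemetry.get_obs(): the state, without advancing time (a new reading comes with each control period).
- grab_frame(name): name is "side" or "top"; returns a dict with "frame" (384x512x3 uint8, red, green, blue), "vertical_fov" (degrees; the focal length in pixels is half the picture's height over the tangent of half this angle, whatever the lens; pixels are square), "cx", "cy" (the principal point, pixels), "origin" and "attitude" of the camera in the world. Camera axes: x right, y up, looking along -z (the intrinsics and any distortion apply to the point x, -y, -z); pixel columns grow to the right and rows downward; lengths in m; the calibration is good to about 2 mm. A picture is of the moment at which its call begins. There is no depth.
- job.hand_in(): hands the job in; it is judged then, once.
The state is a dict: "clock": time; "joints": joint angles; "qvel": joint speeds; "tau": joint torques, N m; "tcp_pos": TCP position; "orientation": TCP orientation; "contact_force": force on the tool from outside, world axes, zero at the start; "moment": the same for the moment, N m; "grip_width": finger opening in m; "gripper_force": force on a finger pad.
Only numpy, scipy, OpenCV 4.12 (cv2) and the standard library are available. Lean on these libraries where they do the work, as an engineer would, in place of code of your own. Each camera call takes 0.05 s, during which the arm holds its last target. There are 200 camera calls.

TASK

Take the stack of four hat-shaped aluminium flanged stubs apart and set each one in the round dish of its own size, smallest stub in the smallest dish up to largest in the largest, so that every stub stands upright, flat on its dish's floor and is let go. Do not let the stack or any stub topple, and leave the small amber bottle standing where it is.

Things in the scene. Friction and masses are not known exactly. Their poses are not given: they have to be found in the camera images.
- flange_xs_centre (a point): centre (on the axis, half-way up, 23 mm above its underside) of the smallest flanged stub: a loose, hat-shaped aluminium turning, 46 mm tall in all: a round foot 50 mm across and 8 mm thick, and above it a plain upright hub 36 mm across and 38 mm high with a shallow blind bore in its flat top. It stands on top of the stack. Grip it by the hub (it only rests on what is below and lifts straight off; 0.1 to 0.35 kg). z points up along the axis.
- flange_s_centre (a point): centre (on the axis, half-way up, 23 mm above its underside) of the second smallest flanged stub: a loose, hat-shaped aluminium turning, 46 mm tall in all: a round foot 66 mm across and 8 mm thick, and above it a plain upright hub 36 mm across and 38 mm high with a shallow blind bore in its flat top. In the stack it stands below the next smaller one. Grip it by the hub (it only rests on what is below and lifts straight off; 0.1 to 0.35 kg). z points up along the axis.
- flange_m_centre (a point): centre (on the axis, half-way up, 23 mm above its underside) of the second largest flanged stub: a loose, hat-shaped aluminium turning, 46 mm tall in all: a round foot 82 mm across and 8 mm thick, and above it a plain upright hub 36 mm across and 38 mm high with a shallow blind bore in its flat top. In the stack it stands below the next smaller one. Grip it by the hub (it only rests on what is below and lifts straight off; 0.1 to 0.35 kg). z points up along the axis.
- flange_l_centre (a point): centre (on the axis, half-way up, 23 mm above its underside) of the largest flanged stub: a loose, hat-shaped aluminium turning, 46 mm tall in all: a round foot 98 mm across and 8 mm thick, and above it a plain upright hub 36 mm across and 38 mm high with a shallow blind bore in its flat top. In the stack it stands at the bottom, on the worktop. Grip it by the hub (it only rests on what is below and lifts straight off; 0.1 to 0.35 kg). z points up along the axis.
- dish_xs_floor (a point): centre of the inner floor (3 mm above the worktop) of the smallest dish, for the smallest stub: a fixed, shallow, round white plastic dish, 66 mm across inside (16 mm more than the stub's foot), 72 mm outside, wall 3 mm thick, rim 7 mm above the inner floor (10 mm above the worktop).
- dish_s_floor (a point): centre of the inner floor (3 mm above the worktop) of the second smallest dish, for the second smallest stub: a fixed, shallow, round white plastic dish, 82 mm across inside (16 mm more than the stub's foot), 88 mm outside, wall 3 mm thick, rim 7 mm above the inner floor (10 mm above the worktop).
- dish_m_floor (a point): centre of the inner floor (3 mm above the worktop) of the second largest dish, for the second largest stub: a fixed, shallow, round white plastic dish, 98 mm across inside (16 mm more than the stub's foot), 104 mm outside, wall 3 mm thick, rim 7 mm above the inner floor (10 mm above the worktop).
- dish_l_floor (a point): centre of the inner floor (3 mm above the worktop) of the largest dish, for the largest stub: a fixed, shallow, round white plastic dish, 114 mm across inside (16 mm more than the stub's foot), 120 mm outside, wall 3 mm thick, rim 7 mm above the inner floor (10 mm above the worktop).
- bottle_centre (a point): centre (half-way up) of a loose small amber bottle with a blue cap, 57 mm across and 119 mm tall, standing upright among the dishes; a bystander.
Mind the look-alikes: they are no part of the job. What is shaped like the part that bears flange_s_centre but blue or brown is not meant.

How it is judged:
By the outcome, as a careful person would: the job done as asked, in the order asked, and still so for the second after the job is handed in, with the robot touching nothing.
It also fails if it takes over 96 s, if anything falls off the work surface, if the arm or the gripper's body presses on something with over 40 N, if the wrist force passes 120 N, or if a joint passes its speed limit or range.

## Working session

There is one attempt and no reset: what is moved stays moved. The work goes in short steps, Python scripts to look and compute and a tool call to move; the robot and the scene stay as the last step left them, time stands still between calls to the robot, and variables do not carry over. Pictures are saved under pics/ and viewed, at most 14 in all, crops included, and the job is handed in when it is done.

Besides the shell and the picture viewer there is one more tool, called after "Emit:" as a command line: name --argument value ..., lists and objects as JSON in quotes. apply_moves: Moves the arm, as the interface text tells. Its arguments: {"type":"object","properties":{"rows":{"type":"array"},"jaw":{"type":"number"},"newtons":{"type":"number"}},"required":["rows"]}

```bash
mkdir -p pics; ls
cat > h.py <<'E'
import numpy as np,cv2
from bench import telemetry,grab_frame,job
from scipy.spatial.transform import Rotation as R
E
python3 - <<'E'
from h import *
for n in("side","top"):
    d=grab_frame(n); print({k:v for k,v in d.items() if k!="frame"})
    np.save(f"{n}.npy",d["frame"]); cv2.imwrite(f"pics/{n}0.png",d["frame"][:,:,::-1])
print(telemetry.get_obs())
E
```

```text
pics
{'vertical_fov': 48.38262689038998, 'cx': 255.9929005673522, 'cy': 188.14701687074756, 'origin': array([0.1013269 , 1.18511245, 0.68404144]), 'attitude': array([ 0.28394363, -1.52968946, -2.38984017])}
{'vertical_fov': 44.22893928396142, 'cx': 250.84022620103855, 'cy': 192.9869066038245, 'origin': array([0.19077396, 0.03166719, 1.64116268]), 'attitude': array([ 0.17620612, -0.17520882, -1.57558906])}
{'clock': 0.1, 'joints': array([-1.44908517,  0.47775112,  0.02235   ,  1.55637104, -0.01151079,
        1.10931509, -0.08309048]), 'qvel': array([-0.00012256, -0.00096358, -0.00128348, -0.00399122, -0.00134671,
        0.00117823,  0.00027936]), 'tau': array([ 4.73720938e-03, -5.97767723e+01,  1.61346082e+00, -2.81960499e+01,
        1.27386401e-02,  5.04227311e-03,  2.56118318e-05]), 'tcp_pos': array([0.15364616, 0.65669672, 0.22069272]), 'orientation': array([-3.60155611e-01, -3.12080146e+00,  2.69333834e-03]), 'contact_force': array([-0.17762433, -0.36657058,  0.24910495]), 'moment': array([-0.02704181,  0.02349327,  0.0352259 ]), 'gripper_force': 0.0, 'grip_width': 0.08548373479808738}
```

View pics/side0.png

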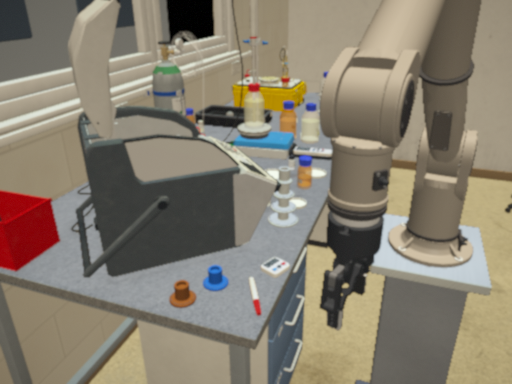

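View pics/top0.png

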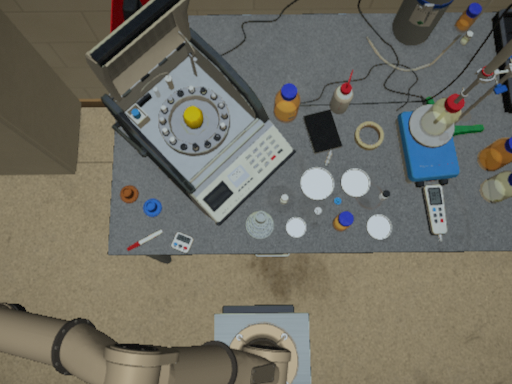

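The side view shows the stack near (285,190), with the orange/amber bottle at (305,172). The top view shows:
- the stack at (260,224)
- white dishes at (317,183), (355,182), (379,227) and (296,228)
- the bottle with its blue cap at (344,220)
- look-alikes, brown at (129,194) and blue at (152,207), which are ruled out by colour

The stack could also be confused with the roll (369,135) and the white-bottle discs (432,125), but only (260,224) is an aluminium tiered stack.

```bash
cat >> h.py <<'E'
def ray(d,uv):
    f=192/np.tan(np.radians(d["vertical_fov"])/2)
    v=np.array([(uv[0]-d["cx"])/f,-(uv[1]-d["cy"])/f,-1.])
    return d["origin"],R.from_rotvec(d["attitude"]).apply(v/np.linalg.norm(v))
def plane(d,uv,z):
    o,r=ray(d,uv); return o+r*(z-o[2])/r[2]
def proj(d,p):
    f=192/np.tan(np.radians(d["vertical_fov"])/2)
    q=R.from_rotvec(d["attitude"]).inv().apply(np.array(p)-d["origin"])
    return np.array([d["cx"]-f*q[0]/q[2],d["cy"]+f*q[1]/q[2]])
def meet(d1,u1,d2,u2):
    a,r=ray(d1,u1);b,s=ray(d2,u2)
    t=np.linalg.lstsq(np.c_[r,-s],b-a,rcond=None)[0]
    p,q=a+t[0]*r,b+t[1]*s
    return (p+q)/2,np.linalg.norm(p-q)
E
python3 - <<'E'
from h import *
d=grab_frame("top");s=grab_frame("side");im=d["frame"]
hsv=cv2.cvtColor(im,cv2.COLOR_RGB2HSV)
m=((hsv[...,2]>195)&(hsv[...,1]<40)).astype(np.uint8)
n,l,st,c=cv2.connectedComponentsWithStats(m)
for i in range(1,n):
    x,y,w,h,a=st[i]
    if a>200 and 280<c[i][0]<400 and 150<c[i][1]<250:
        cs=max(cv2.findContours((l==i).astype(np.uint8),0,1)[0],key=cv2.contourArea)
        (u,v),(A,B),_=cv2.fitEllipse(cs)
        f=192/np.tan(np.radians(d["vertical_fov"])/2)
        p=plane(d,(u,v),.01); print(a,(u,v),A,B,p.round(4),"diam",2*np.sqrt(a/np.pi)*(1.631)/f, "side px",proj(s,p).round(1))
def crop(im,x,y,w,h,k,name): cv2.imwrite(name,cv2.resize(im[y:y+h,x:x+w,::-1],None,fx=k,fy=k,interpolation=cv2.INTER_CUBIC))
crop(im,230,160,180,90,4,"pics/t1.png"); crop(s["frame"],255,140,90,95,6,"pics/s1.png")
E
```

```text
715 (316.5629577636719, 183.6204071044922) 28.4268798828125 30.152816772460938 [ 0.5927 -0.2035  0.01  ] diam 0.10415097189905573 side px [262.2 187.6]
518 (354.619140625, 182.72177124023438) 23.690093994140625 25.946014404296875 [ 0.5943 -0.339   0.01  ] diam 0.08864927454898835 side px [272.9 174.4]
383 (378.2663879394531, 226.76882934570312) 20.130836486816406 22.436641693115234 [ 0.4354 -0.4117  0.01  ] diam 0.07622715184355844 side px [315.4 172.8]
243 (295.3924560546875, 227.27906799316406) 16.366230010986328 17.180320739746094 [ 0.4371 -0.1232  0.01  ] diam 0.06071743867939262 side px [296.4 202.6]
```

View pics/t1.png

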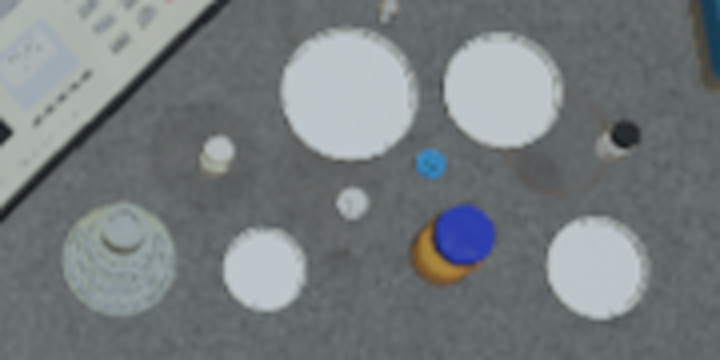

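View pics/s1.png

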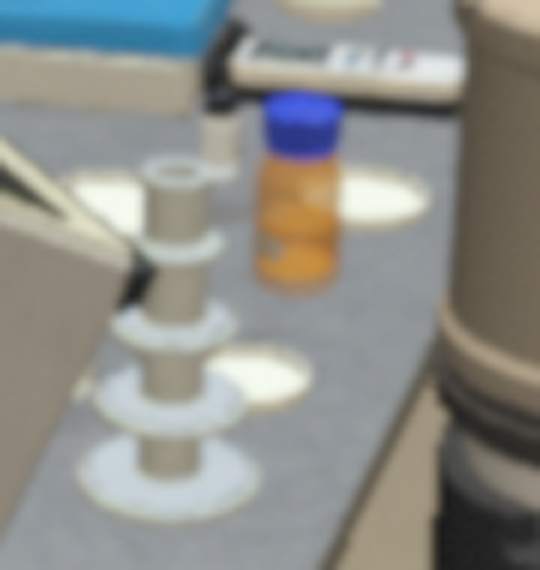

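The crops show the stack tiers with the smallest on top (hub top about (261,217) in top view and (284,169) in side view). All four dishes are round and empty, and the amber bottle stands between the two right-hand dishes. Next I'll refine these metrically.

Run:
```python
from h import *
from scipy.optimize import least_squares
d=grab_frame("top");s=grab_frame("side")
def circ(d,box,z,lo,sel=None,k=8):
    x,y,w,h=box; g=cv2.cvtColor(d["frame"],cv2.COLOR_RGB2GRAY)[y:y+h,x:x+w]
    g=cv2.resize(g,None,fx=k,fy=k,interpolation=cv2.INTER_CUBIC)
    c=max(cv2.findContours((g>lo).astype(np.uint8),0,1)[0],key=cv2.contourArea)
    c=cv2.convexHull(c)[:,0]
    P=np.array([plane(d,((u+.5)/k-.5+x,(v+.5)/k-.5+y),z)[:2] for u,v in c])
    F=least_squares(lambda q:np.hypot(*(P-q[:2]).T)-q[2],[*P.mean(0),.05],loss="soft_l1",f_scale=.002)
    return F.x[:2].round(4),(2*F.x[2]).round(4),np.std(F.fun).round(4)
for n,b in dict(l=(298,163,39,39),m=(338,165,35,35),s=(364,211,32,32),xs=(283,214,27,26)).items(): print(n,circ(d,b,.01,150))
g=cv2.cvtColor(d["frame"],cv2.COLOR_RGB2GRAY); print(g[225,240:282],g[217,250:272])
for z in(0,.008): print("L foot",circ(d,(242,207,36,36),z,118))
print(meet(d,(261-.4,217-.4),s,(284.3-.4,168.6-.4)))
print("footL",meet(d,(259.7-.4,225-.4),s,(283.2-.4,219-.4)))
print("cap",plane(d,(346,218),.119),"bottle base side",plane(s,(255+297/6,140+280/6-2),.0))
for n,p in dict(xs=(296.4,0)).items(): pass
gs=cv2.cvtColor(s["frame"],cv2.COLOR_RGB2GRAY); print("xs dish side",circ(s,(288,195,22,16),.01,185)); print(gs[202,285:312])
```

```text
l (array([ 0.5954, -0.2045]), np.float64(0.1204), np.float64(0.0003))
m (array([ 0.5969, -0.3412]), np.float64(0.1044), np.float64(0.0003))
s (array([ 0.4367, -0.4137]), np.float64(0.0878), np.float64(0.0005))
xs (array([ 0.4387, -0.1242]), np.float64(0.0721), np.float64(0.0004))
[ 99 101 105 107 103 121 143 150 155 141 147 156 148 145 152 156 150 148
 143 151 151 149 156 149 154 157 150 143 151 155 145 153 145 134 117 114
 113 105 102 102 103 109] [147 153 139 147 156 151 156 158 158 158 159 160 161 160 157 156 157 156
 156 157 158 134]
L foot (array([0.4506, 0.0017]), np.float64(0.1021), np.float64(0.0006))
L foot (array([0.4493, 0.0019]), np.float64(0.1016), np.float64(0.0006))
(array([0.44688371, 0.00135854, 0.18625769]), np.float64(0.0029866604966183935))
footL (array([0.44843314, 0.00236062, 0.00896389]), np.float64(0.0004993984998474652))
cap [ 0.44916808 -0.27893108  0.119     ] bottle base side [ 0.45316758 -0.3036443   0.        ]
xs dish side (array([ 0.4387, -0.1248]), np.float64(0.0727), np.float64(0.0085))
[148 145 145 158 187 207 217 227 237 243 246 247 247 247 247 247 247 245
 241 229 214 192 160 149 149 149 149]
```

Dish diameters match the stated sizes (120.4, 104.4, 87.8 and 72.1 mm). The stack is at about (0.448, 0.002) with its top at 0.186 m, against an expected 0.184. First move: rise, square up the tool yaw and swing towards the stack.

Emit:
apply_moves --rows '[[[-0.25, -0.25, -0.2], [0, 0, -0.035]], [[-0.517, -0.524, -0.44], [0, 0, -0.0733]], [[-0.517, -0.524, -0.44], [0, 0, -0.0733]], [[-0.517, -0.524, -0.44], [0, 0, -0.0733]], [[-0.517, -0.524, -0.44], [0, 0, -0.0733]], [[-0.517, -0.524, -0.44], [0, 0, -0.0733]]]' --jaw 1

```text
clock: 1.05
tcp_pos: [0.2481, 0.5012, 0.3305]
orientation: [0.004, -3.14, 0.001]
contact_force: [1.0, 0.4, -0.2]
grip_width: 0.0856
gripper_force: 0.0
```

Emit:
apply_moves --rows '[[[-0.448, -1, 0], [0, 0, 0]], [[-0.448, -1, 0], [0, 0, 0]], [[-0.448, -1, 0], [0, 0, 0]], [[-0.448, -1, 0], [0, 0, 0]], [[-0.448, -1, 0], [0, 0, 0]], [[-0.448, -1, 0], [0, 0, 0]], [[-0.448, -1, 0], [0, 0, 0]]]'

```text
clock: 1.92
tcp_pos: [0.3609, 0.2523, 0.331]
orientation: [0.006, -3.141, 0.001]
contact_force: [-0.0, 0.7, -0.0]
grip_width: 0.0853
gripper_force: 0.0
```

Emit:
apply_moves --rows '[[[-0.352, -1, 0], [0, 0, 0]], [[-0.352, -1, 0], [0, 0, 0]], [[-0.352, -1, 0], [0, 0, 0]], [[-0.352, -1, 0], [0, 0, 0]], [[-0.352, -1, 0], [0, 0, 0]], [[-0.352, -1, 0], [0, 0, 0]], [[-0.352, -1, 0], [0, 0, 0]]]'

```text
clock: 2.8
tcp_pos: [0.4499, 0.0027, 0.3313]
orientation: [0.006, -3.141, 0.0]
contact_force: [0.2, -0.5, 0.2]
grip_width: 0.0851
gripper_force: 0.0
```

Emit:
apply_moves --rows '[[[0.01, 0, 0.15], [0, 0, 0]], [[0.01, 0, 0.3], [0, 0, 0]], [[0.01, -0.004, 0.42], [0, 0, 0]], [[0.01, -0.004, 0.5], [0, 0, 0]], [[0.01, -0.004, 0.56], [0, 0, 0]], [[0.01, -0.004, 0.612], [0, 0, 0]], [[0.01, -0.004, 0.612], [0, 0, 0]], [[0.01, -0.004, 0.612], [0, 0, 0]]]'

```text
clock: 3.8
tcp_pos: [0.448, -0.0005, 0.1791]
orientation: [-0.001, 3.141, 0.0]
contact_force: [-0.3, -1.4, 0.0]
grip_width: 0.0856
gripper_force: 0.0
```

Run:
```python
from h import *
s=grab_frame("side")
cv2.imwrite("pics/s2.png",cv2.resize(s["frame"][110:230,235:345,::-1],None,fx=5,fy=5,interpolation=cv2.INTER_CUBIC))
print(telemetry.get_obs()["tcp_pos"])
```

```text
[ 0.44801385 -0.00055175  0.17919354]
```

View pics/s2.png

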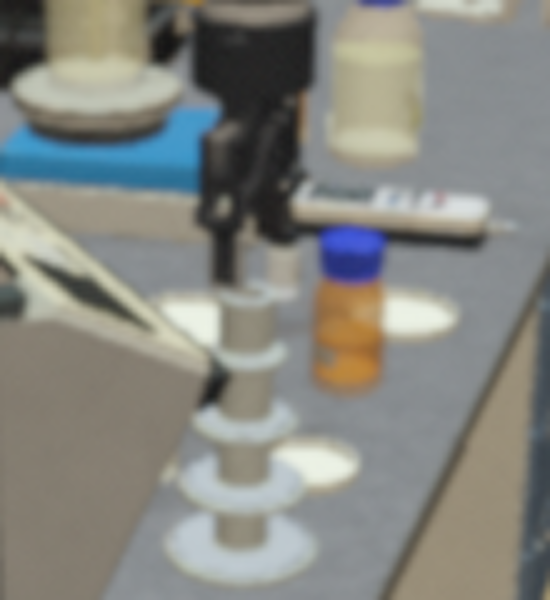

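The gripper straddles the stack, with the near finger tip around (281,168) and the hub top at (285,168). I'll check that tip height against the projection before closing.

Run:
```python
from h import *
s=grab_frame("side")
for y in(.043,-.043):
  for z in(.154,.167,.18): print(y,z,proj(s,[.448,y,z]).round(1))
print("hubtop",proj(s,[.448,.002,.184]).round(1))
```

```text
0.043 0.154 [279.9 182.9]
0.043 0.167 [280. 179.]
0.043 0.18 [280.  175.1]
-0.043 0.154 [287.8 172.7]
-0.043 0.167 [287.9 168.9]
-0.043 0.18 [288.  165.1]
hubtop [284. 169.]
```

Run:
```python
from h import *
s=grab_frame("side");d=grab_frame("top")
a=cv2.resize(s["frame"][125:200,260:310,::-1],None,fx=8,fy=8,interpolation=cv2.INTER_NEAREST)
cv2.imwrite("pics/s3.png",a)
```

```text
(no output)
```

View pics/s3.png

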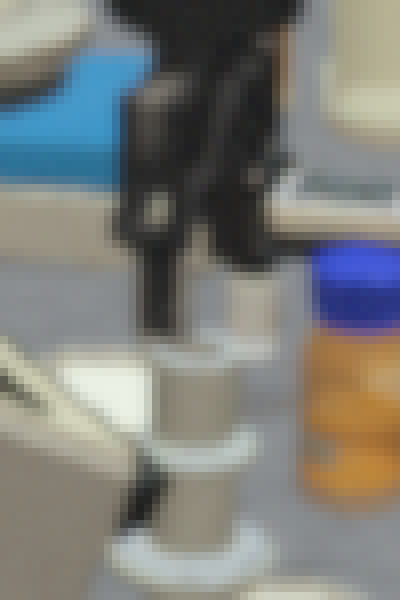

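The near tip sits higher in the picture than expected. Closing gently here is safe either way, and the opening will show whether the hub is between the pads.

Emit:
apply_moves --rows '[[[0, 0, 0], [0, 0, 0]], [[0, 0, 0], [0, 0, 0]], [[0, 0, 0], [0, 0, 0]], [[0, 0, 0], [0, 0, 0]], [[0, 0, 0], [0, 0, 0]], [[0, 0, 0], [0, 0, 0]]]' --jaw -1 --newtons 40

```text
clock: 4.75
tcp_pos: [0.4475, -0.0006, 0.1786]
orientation: [0.001, -3.142, -0.0]
contact_force: [0.2, 0.2, -0.1]
grip_width: -0.0
gripper_force: 0.0
```

Run:
```python
from h import *
s=grab_frame("side");print(telemetry.get_obs()["grip_width"])
a=cv2.resize(s["frame"][125:200,260:310,::-1],None,fx=8,fy=8,interpolation=cv2.INTER_NEAREST)
cv2.imwrite("pics/s4.png",a)
```

```text
-0.0001287370169166135
```

View pics/s4.png

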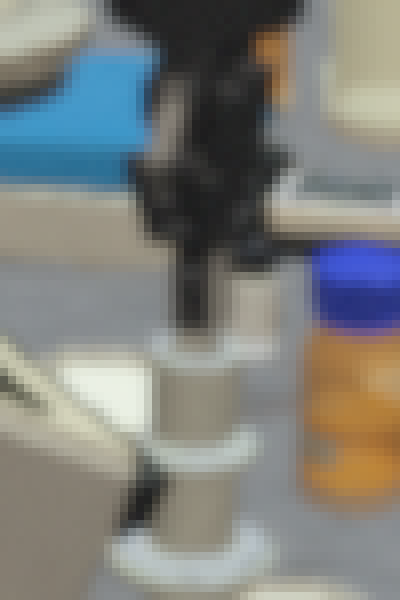

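The gripper closed on nothing. Either the tool is displaced from where telemetry puts it, or it is higher. I'll compare both views.

Run:
```python
from h import *
s=grab_frame("side");d=grab_frame("top");o=telemetry.get_obs();print(o["tcp_pos"],o["joints"].round(3))
p=o["tcp_pos"]
a=d["frame"][150:330,170:400,::-1].copy();b=s["frame"][80:240,200:380,::-1].copy()
for i,z in enumerate((-.025,0,.06,.12)):
    for im,c,off in((a,d,(170,150)),(b,s,(200,80))):
        u=proj(c,p+[0,0,z])-off; im[int(round(u[1])),int(round(u[0]))]=(0,0,255)
    print(z,proj(d,p+[0,0,z]).round(1),proj(s,p+[0,0,z]).round(1))
a=cv2.resize(a,(690,540),interpolation=cv2.INTER_NEAREST)
cv2.imwrite("pics/t5.png",a);cv2.imwrite("pics/s5.png",cv2.resize(b,None,fx=3,fy=3,interpolation=cv2.INTER_NEAREST))
```

```text
[ 0.44750094 -0.0006483   0.17857486] [-0.643  0.161  0.565  2.152 -0.114  0.857  1.562]
-0.025 [260.9 217.7] [284.2 177.7]
0 [261.1 216.4] [284.3 170.3]
0.06 [261.5 212.9] [284.7 152.1]
0.12 [261.9 209.2] [285.  133.2]
```

View pics/t5.png

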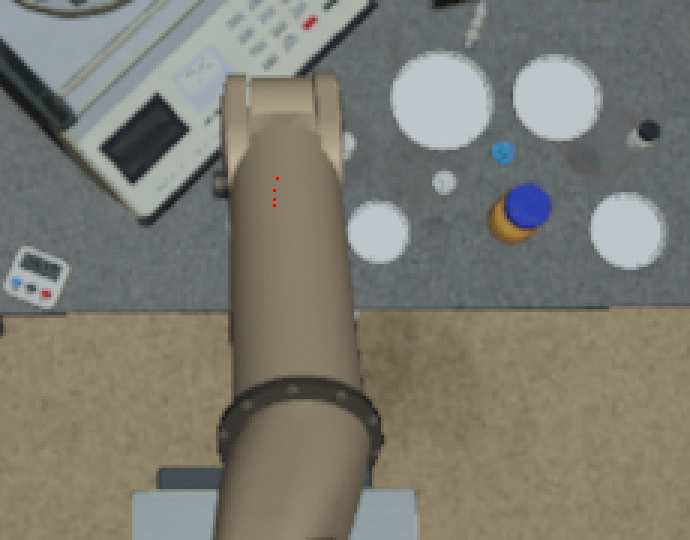

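View pics/s5.png

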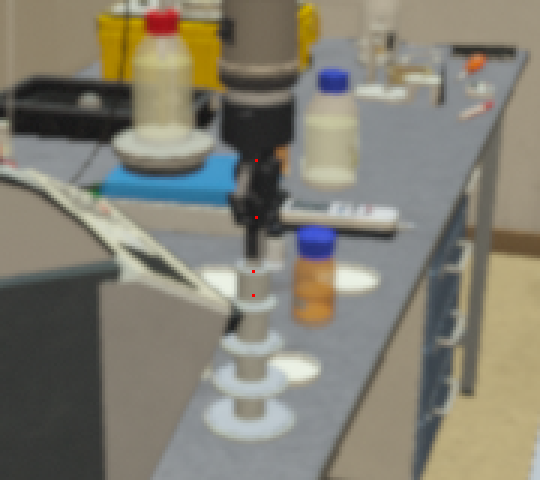

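In the top view the wrist lies over the reported TCP, while in the side view the closed tips (284,167) sit just above the hub top. So the real tips are about 35–40 mm higher than the nominal geometry. I'll open and go down 40 mm.

Emit:
apply_moves --rows '[[[0, 0, 0], [0, 0, 0]], [[0, 0, 0], [0, 0, 0]], [[0, 0, 0], [0, 0, 0]], [[0, 0, 0], [0, 0, 0]], [[0, 0, 0], [0, 0, 0]], [[0, 0.008, 0.05], [0, 0, 0]], [[0, 0.008, 0.1], [0, 0, 0]], [[0, 0.008, 0.14], [0, 0, 0]], [[0, 0.008, 0.16], [0, 0, 0]], [[0, 0.008, 0.16], [0, 0, 0]]]' --jaw 1

```text
clock: 6.15
tcp_pos: [0.4472, 0.0012, 0.1382]
orientation: [0.0, -3.141, 0.001]
contact_force: [-0.5, -0.2, 0.0]
grip_width: 0.0853
gripper_force: 0.0
```

Run:
```python
from h import *
s=grab_frame("side")
a=cv2.resize(s["frame"][125:225,260:320,::-1],None,fx=6,fy=6,interpolation=cv2.INTER_NEAREST)
cv2.imwrite("pics/s6.png",a)
```

```text
(no output)
```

View pics/s6.png

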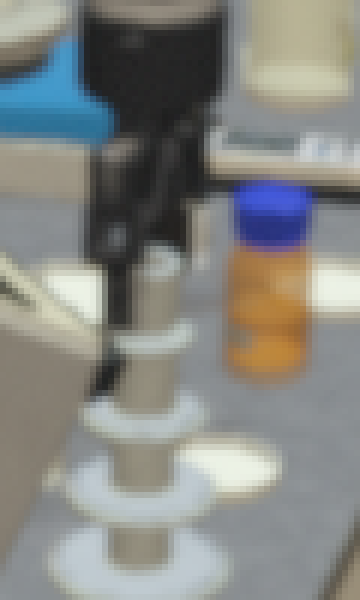

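The near finger now straddles the top hub, with its tip at about (280,179), which is z≈0.167. Closing.

Emit:
apply_moves --rows '[[[0, 0, 0], [0, 0, 0]], [[0, 0, 0], [0, 0, 0]], [[0, 0, 0], [0, 0, 0]], [[0, 0, 0], [0, 0, 0]], [[0, 0, 0], [0, 0, 0]]]' --jaw -1 --newtons 40

```text
clock: 6.82
tcp_pos: [0.4479, 0.0014, 0.1389]
orientation: [-0.001, 3.141, 0.0]
contact_force: [-0.5, -0.3, 3.7]
grip_width: 0.0348
gripper_force: 40.3
```

Gripped: opening 34.8 mm at 40 N. Now lift and carry it to the smallest dish, hovering.

Emit:
apply_moves --rows '[[[0, 0, -0.05], [0, 0, 0]], [[0, 0, -0.12], [0, 0, 0]], [[0.004, -0.05, -0.14], [0, 0, 0]], [[0.012, -0.16, -0.14], [0, 0, 0]], [[0.022, -0.29, -0.14], [0, 0, 0]], [[0.032, -0.42, -0.06], [0, 0, 0]], [[0.036, -0.48, 0.06], [0, 0, 0]], [[0.036, -0.502, 0.18], [0, 0, 0]], [[0.036, -0.502, 0.3], [0, 0, 0]], [[0.036, -0.502, 0.38], [0, 0, 0]]]'

```text
clock: 8.07
tcp_pos: [0.4373, -0.125, 0.0423]
orientation: [-0.001, -3.14, 0.0]
contact_force: [0.6, 0.7, -1.2]
grip_width: 0.0351
gripper_force: 40.1
```

Run:
```python
from h import *
s=grab_frame("side");d=grab_frame("top");print(telemetry.get_obs()["tcp_pos"])
a=cv2.resize(s["frame"][125:235,250:340,::-1],None,fx=5,fy=5,interpolation=cv2.INTER_CUBIC)
cv2.imwrite("pics/s7.png",a)
```

```text
[ 0.4365209  -0.12467147  0.04198863]
```

View pics/s7.png

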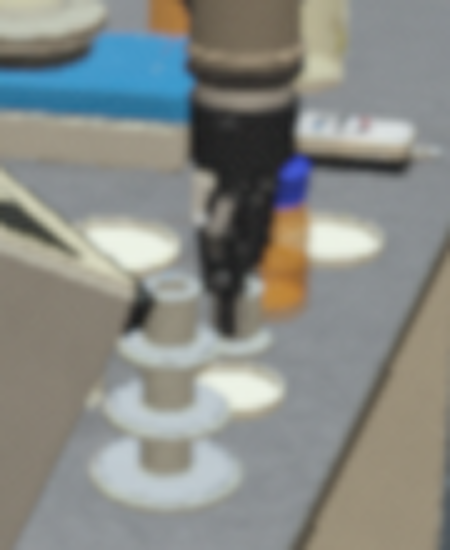

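The stub hangs directly above the smallest dish: foot (298,193), dish centre (298,203). Lower it.

Emit:
apply_moves --rows '[[[-0.006, 0, 0.06], [0, 0, 0]], [[-0.006, 0, 0.1], [0, 0, 0]], [[-0.006, 0, 0.13], [0, 0, 0]], [[-0.006, 0, 0.14], [0, 0, 0]], [[-0.006, 0, 0.147], [0, 0, 0]], [[-0.006, 0, 0.15], [0, 0, 0]], [[-0.006, 0, 0.152], [0, 0, 0]], [[-0.006, 0, 0.152], [0, 0, 0]]]'

```text
clock: 9.18
tcp_pos: [0.4401, -0.1241, 0.0057]
orientation: [-0.001, 3.141, 0.0]
contact_force: [0.7, -0.4, -1.4]
grip_width: 0.0353
gripper_force: 40.1
```

Emit:
apply_moves --rows '[[[0.003, 0, 0.003], [0, 0, 0]], [[0.003, 0, 0.006], [0, 0, 0]], [[0.003, 0, 0.009], [0, 0, 0]], [[0.003, 0, 0.009], [0, 0, 0]]]'

```text
clock: 9.68
tcp_pos: [0.4393, -0.1242, 0.0039]
orientation: [-0.0, 3.141, 0.001]
contact_force: [-2.8, 0.9, 9.8]
grip_width: 0.035
gripper_force: 41.0
```

Contact felt at 10 N, so release and go up, then return over the stack.

Emit:
apply_moves --rows '[[[0, 0, 0], [0, 0, 0]], [[0, 0, 0], [0, 0, 0]], [[0, 0, 0], [0, 0, 0]], [[0, 0, 0], [0, 0, 0]], [[0, 0, -0.05], [0, 0, 0]], [[0, 0, -0.15], [0, 0, 0]], [[0, 0, -0.3], [0, 0, 0]], [[0, 0, -0.5], [0, 0, 0]], [[0, 0, -0.64], [0, 0, 0]], [[0, 0, -0.64], [0, 0, 0]]]' --jaw 1

```text
clock: 10.92
tcp_pos: [0.4411, -0.1244, 0.1662]
orientation: [-0.001, 3.136, 0.001]
contact_force: [-0.1, 0.3, 0.6]
grip_width: 0.0858
gripper_force: 0.0
```

Run:
```python
from h import *
s=grab_frame("side");print(telemetry.get_obs()["tcp_pos"])
a=cv2.resize(s["frame"][125:235,250:340,::-1],None,fx=5,fy=5,interpolation=cv2.INTER_CUBIC)
cv2.imwrite("pics/s8.png",a)
```

```text
[ 0.4399619  -0.12393353  0.16457479]
```

View pics/s8.png

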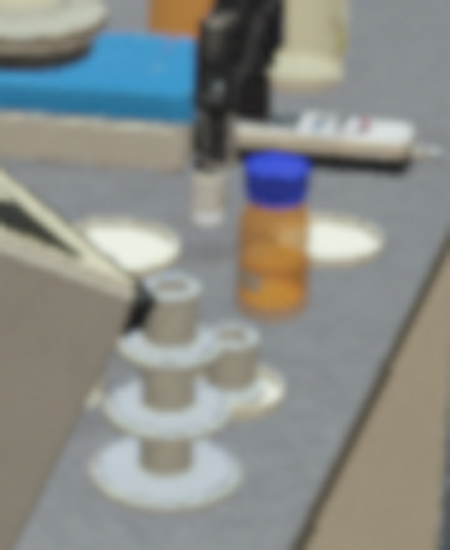

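The smallest stub stands in its dish (hub top about (297,192)) and the stack and bottle are undisturbed. Next stub: S.

Emit:
apply_moves --rows '[[[-0.016, 0.25, 0], [0, 0, 0]], [[-0.032, 0.5, 0], [0, 0, 0]], [[-0.032, 0.502, 0], [0, 0, 0]], [[-0.032, 0.502, 0.08], [0, 0, 0]], [[-0.032, 0.502, 0.16], [0, 0, 0]], [[-0.032, 0.502, 0.22], [0, 0, 0]], [[-0.032, 0.502, 0.27], [0, 0, 0]], [[-0.032, 0.502, 0.286], [0, 0, 0]], [[-0.032, 0.502, 0.286], [0, 0, 0]]]'

```text
clock: 12.1
tcp_pos: [0.4473, 0.0012, 0.0918]
orientation: [0.0, -3.141, 0.0]
contact_force: [0.3, -1.4, -0.1]
grip_width: 0.0857
gripper_force: 0.0
```

Emit:
apply_moves --rows '[[[0, 0, 0], [0, 0, 0]], [[0, 0, 0], [0, 0, 0]], [[0, 0, 0], [0, 0, 0]], [[0, 0, 0], [0, 0, 0]], [[0, 0, 0], [0, 0, 0]]]' --jaw -1 --newtons 40

```text
clock: 12.72
tcp_pos: [0.4476, 0.0013, 0.0922]
orientation: [-0.0, 3.141, 0.0]
contact_force: [-0.5, -0.4, 5.6]
grip_width: 0.0354
gripper_force: 39.5
```

Emit:
apply_moves --rows '[[[0, 0, -0.05], [0, 0, 0]], [[0, 0, -0.14], [0, 0, 0]], [[0, 0, -0.25], [0, 0, 0]], [[0, -0.04, -0.3], [0, 0, 0]], [[0, -0.15, -0.3], [0, 0, 0]], [[0, -0.32, -0.3], [0, 0, 0]], [[0, -0.5, -0.3], [0, 0, 0]], [[0, -0.68, -0.3], [0, 0, 0]], [[0, -0.86, -0.3], [0, 0, 0]], [[0, -1, -0.3], [0, 0, 0]]]'

```text
clock: 13.98
tcp_pos: [0.4463, -0.251, 0.1667]
orientation: [-0.002, -3.141, 0.0]
contact_force: [0.7, 1.0, -2.2]
grip_width: 0.035
gripper_force: 40.2
```

Emit:
apply_moves --rows '[[[0.02, -0.18, 0], [0, 0, 0]], [[0.04, -0.36, 0], [0, 0, 0]], [[0.044, -0.54, 0], [0, 0, 0]], [[0.044, -0.64, 0], [0, 0, 0]], [[0.044, -0.66, 0.05], [0, 0, 0]], [[0.044, -0.66, 0.15], [0, 0, 0]], [[0.044, -0.66, 0.27], [0, 0, 0]], [[0.044, -0.66, 0.4], [0, 0, 0]], [[0.044, -0.66, 0.48], [0, 0, 0]], [[0.044, -0.66, 0.48], [0, 0, 0]]]'

```text
clock: 15.22
tcp_pos: [0.4355, -0.4121, 0.0452]
orientation: [0.002, -3.139, -0.004]
contact_force: [0.0, -0.4, -0.5]
grip_width: 0.0352
gripper_force: 40.3
```

Emit:
apply_moves --rows '[[[-0.004, -0.004, 0.06], [0, 0, 0]], [[-0.004, -0.004, 0.1], [0, 0, 0]], [[-0.004, -0.004, 0.13], [0, 0, 0]], [[-0.004, -0.004, 0.145], [0, 0, 0]], [[-0.004, -0.004, 0.15], [0, 0, 0]], [[-0.004, -0.004, 0.155], [0, 0, 0]], [[-0.004, -0.004, 0.16], [0, 0, 0]], [[-0.004, -0.004, 0.16], [0, 0, 0]]]'

```text
clock: 16.23
tcp_pos: [0.4375, -0.4146, 0.0069]
orientation: [-0.001, 3.141, -0.0]
contact_force: [0.5, 0.2, -2.0]
grip_width: 0.0348
gripper_force: 40.3
```

Emit:
apply_moves --rows '[[[0.002, 0.002, 0.004], [0, 0, 0]], [[0.002, 0.002, 0.008], [0, 0, 0]], [[0.002, 0.002, 0.012], [0, 0, 0]], [[0.002, 0.002, 0.016], [0, 0, 0]], [[0.002, 0.002, 0.016], [0, 0, 0]]]'

```text
clock: 16.85
tcp_pos: [0.437, -0.4142, 0.0033]
orientation: [-0.001, 3.141, 0.001]
contact_force: [-1.9, 1.4, 5.4]
grip_width: 0.0349
gripper_force: 40.6
```

Seated at the expected height. Release, rise and go back.

Emit:
apply_moves --rows '[[[0, 0, 0], [0, 0, 0]], [[0, 0, 0], [0, 0, 0]], [[0, 0, 0], [0, 0, 0]], [[0, 0, 0], [0, 0, 0]], [[0, 0, -0.05], [0, 0, 0]], [[0, 0, -0.15], [0, 0, 0]], [[0, 0, -0.3], [0, 0, 0]], [[0, 0, -0.5], [0, 0, 0]], [[0, 0, -0.64], [0, 0, 0]], [[0, 0, -0.64], [0, 0, 0]]]' --jaw 1

```text
clock: 18.1
tcp_pos: [0.4382, -0.4158, 0.1666]
orientation: [-0.0, 3.136, -0.006]
contact_force: [0.1, 0.6, -0.1]
grip_width: 0.0857
gripper_force: 0.0
```

Emit:
apply_moves --rows '[[[-0.01, 0.25, 0], [0, 0, 0]], [[-0.02, 0.5, 0], [0, 0, 0]], [[-0.02, 0.75, 0], [0, 0, 0]], [[-0.02, 1, 0], [0, 0, 0]], [[-0.02, 1, 0], [0, 0, 0]]]'

```text
clock: 18.73
tcp_pos: [0.4416, -0.1583, 0.162]
orientation: [0.016, -3.14, -0.005]
contact_force: [-0.3, -1.9, -0.0]
grip_width: 0.0855
gripper_force: 0.0
```

Emit:
apply_moves --rows '[[[-0.012, 0.25, 0], [0, 0, 0]], [[-0.023, 0.5, 0], [0, 0, 0]], [[-0.023, 0.663, 0], [0, 0, 0]], [[-0.023, 0.663, 0.1], [0, 0, 0]], [[-0.023, 0.663, 0.22], [0, 0, 0]], [[-0.023, 0.663, 0.32], [0, 0, 0]], [[-0.023, 0.663, 0.41], [0, 0, 0]], [[-0.023, 0.663, 0.45], [0, 0, 0]], [[-0.023, 0.663, 0.469], [0, 0, 0]], [[-0.023, 0.663, 0.469], [0, 0, 0]]]'

```text
clock: 19.98
tcp_pos: [0.4478, 0.0013, 0.0458]
orientation: [0.0, 3.141, 0.0]
contact_force: [-0.2, -0.3, -0.3]
grip_width: 0.0858
gripper_force: 0.0
```

Emit:
apply_moves --rows '[[[0, 0, 0], [0, 0, 0]], [[0, 0, 0], [0, 0, 0]], [[0, 0, 0], [0, 0, 0]], [[0, 0, 0], [0, 0, 0]], [[0, 0, 0], [0, 0, 0]]]' --jaw -1 --newtons 40

```text
clock: 20.6
tcp_pos: [0.4478, 0.0017, 0.0461]
orientation: [-0.001, 3.141, 0.001]
contact_force: [-1.9, -0.2, 5.0]
grip_width: 0.0351
gripper_force: 39.3
```

Emit:
apply_moves --rows '[[[0, 0, -0.05], [0, 0, 0]], [[0, 0, -0.14], [0, 0, 0]], [[0, 0, -0.25], [0, 0, 0]], [[0, -0.03, -0.35], [0, 0, 0]], [[-0.04, -0.12, -0.38], [0, 0, 0]], [[-0.11, -0.26, -0.38], [0, 0, 0]], [[-0.19, -0.42, -0.38], [0, 0, 0]], [[-0.27, -0.59, -0.38], [0, 0, 0]], [[-0.34, -0.76, -0.38], [0, 0, 0]], [[-0.4, -0.9, -0.38], [0, 0, 0]]]'

```text
clock: 21.85
tcp_pos: [0.5478, -0.2251, 0.1412]
orientation: [-0.0, -3.141, 0.001]
contact_force: [0.5, 0.6, -1.4]
grip_width: 0.035
gripper_force: 40.3
```

Emit:
apply_moves --rows '[[[-0.06, -0.15, 0], [0, 0, 0]], [[-0.12, -0.29, 0], [0, 0, 0]], [[-0.17, -0.41, 0], [0, 0, 0]], [[-0.196, -0.47, 0], [0, 0, 0]], [[-0.196, -0.471, 0.06], [0, 0, 0]], [[-0.196, -0.471, 0.18], [0, 0, 0]], [[-0.196, -0.471, 0.3], [0, 0, 0]], [[-0.196, -0.471, 0.4], [0, 0, 0]], [[-0.196, -0.471, 0.45], [0, 0, 0]], [[-0.196, -0.471, 0.45], [0, 0, 0]]]'

```text
clock: 23.1
tcp_pos: [0.596, -0.3396, 0.027]
orientation: [0.002, -3.14, -0.002]
contact_force: [-0.3, 0.9, -1.4]
grip_width: 0.0352
gripper_force: 40.3
```

Emit:
apply_moves --rows '[[[0, 0, 0.03], [0, 0, 0]], [[0, 0, 0.055], [0, 0, 0]], [[0, 0, 0.07], [0, 0, 0]], [[0, 0, 0.08], [0, 0, 0]], [[0, 0, 0.085], [0, 0, 0]], [[0, 0, 0.085], [0, 0, 0]]]'

```text
clock: 23.85
tcp_pos: [0.5967, -0.3411, 0.0068]
orientation: [-0.001, 3.142, -0.0]
contact_force: [0.2, -0.4, -1.9]
grip_width: 0.0351
gripper_force: 40.3
```

Emit:
apply_moves --rows '[[[0, 0, 0.004], [0, 0, 0]], [[0, 0, 0.008], [0, 0, 0]], [[0, 0, 0.012], [0, 0, 0]], [[0, 0, 0.016], [0, 0, 0]], [[0, 0, 0.016], [0, 0, 0]]]'

```text
clock: 24.48
tcp_pos: [0.5966, -0.3411, 0.0032]
orientation: [-0.001, 3.142, 0.0]
contact_force: [-1.9, 1.9, 3.3]
grip_width: 0.0348
gripper_force: 40.7
```

Emit:
apply_moves --rows '[[[0, 0, 0], [0, 0, 0]], [[0, 0, 0], [0, 0, 0]], [[0, 0, 0], [0, 0, 0]], [[0, 0, 0], [0, 0, 0]], [[0, 0, -0.05], [0, 0, 0]], [[0, 0, -0.15], [0, 0, 0]], [[0, 0, -0.3], [0, 0, 0]], [[0, 0, -0.5], [0, 0, 0]], [[0, 0, -0.55], [0, 0, 0]], [[0, 0, -0.55], [0, 0, 0]]]' --jaw 1

```text
clock: 25.72
tcp_pos: [0.5972, -0.3413, 0.1417]
orientation: [-0.001, 3.139, -0.001]
contact_force: [1.2, 0.1, 0.4]
grip_width: 0.085
gripper_force: 0.0
```

Emit:
apply_moves --rows '[[[0.08, 0.2, 0], [0, 0, 0]], [[0.16, 0.4, 0], [0, 0, 0]], [[0.24, 0.6, 0], [0, 0, 0]], [[0.32, 0.8, 0], [0, 0, 0]], [[0.4, 0.95, 0], [0, 0, 0]], [[0.4, 0.95, 0], [0, 0, 0]]]'

```text
clock: 26.48
tcp_pos: [0.4941, -0.0998, 0.1387]
orientation: [0.009, -3.137, -0.003]
contact_force: [-0.1, -1.0, 0.3]
grip_width: 0.0853
gripper_force: 0.0
```

Run:
```python
from h import *
d=grab_frame("top");print(telemetry.get_obs()["tcp_pos"])
cv2.imwrite("pics/t9.png",cv2.resize(d["frame"][150:250,230:410,::-1],None,fx=4,fy=4,interpolation=cv2.INTER_CUBIC))
```

```text
[ 0.49529486 -0.10190244  0.13923556]
```

View pics/t9.png

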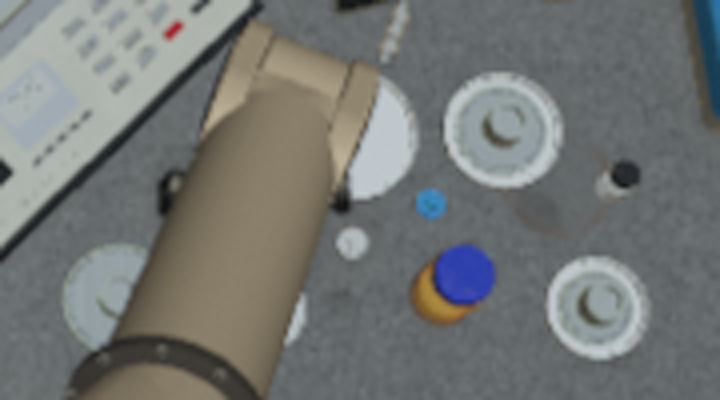

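M and S sit centred in their dishes (crop (503,128) and (600,305)), and the bottle has not moved. Now the last one, L.

Emit:
apply_moves --rows '[[[0.1, 0.22, 0], [0, 0, 0]], [[0.195, 0.421, 0], [0, 0, 0]], [[0.195, 0.421, 0.05], [0, 0, 0]], [[0.195, 0.421, 0.18], [0, 0, 0]], [[0.195, 0.421, 0.3], [0, 0, 0]], [[0.195, 0.421, 0.41], [0, 0, 0]], [[0.195, 0.421, 0.49], [0, 0, 0]], [[0.195, 0.421, 0.53], [0, 0, 0]], [[0.195, 0.421, 0.549], [0, 0, 0]], [[0.195, 0.421, 0.549], [0, 0, 0]]]'

```text
clock: 27.78
tcp_pos: [0.4481, 0.0011, 0.0032]
orientation: [0.001, 3.141, -0.0]
contact_force: [0.4, -0.6, 0.4]
grip_width: 0.085
gripper_force: 0.0
```

Emit:
apply_moves --rows '[[[0, 0, 0], [0, 0, 0]], [[0, 0, 0], [0, 0, 0]], [[0, 0, 0], [0, 0, 0]], [[0, 0, 0], [0, 0, 0]], [[0, 0, 0], [0, 0, 0]]]' --jaw -1 --newtons 40

```text
clock: 28.4
tcp_pos: [0.448, 0.0018, 0.0036]
orientation: [-0.001, 3.141, 0.001]
contact_force: [-1.2, 0.5, 6.0]
grip_width: 0.0352
gripper_force: 39.3
```

Emit:
apply_moves --rows '[[[0, 0, -0.05], [0, 0, 0]], [[0, 0, -0.14], [0, 0, 0]], [[0, 0, -0.26], [0, 0, 0]], [[0, 0, -0.38], [0, 0, 0]], [[-0.06, -0.08, -0.4], [0, 0, 0]], [[-0.16, -0.22, -0.4], [0, 0, 0]], [[-0.28, -0.39, -0.4], [0, 0, 0]], [[-0.4, -0.56, -0.4], [0, 0, 0]], [[-0.52, -0.73, -0.4], [0, 0, 0]], [[-0.59, -0.825, -0.4], [0, 0, 0]]]'

```text
clock: 29.65
tcp_pos: [0.5958, -0.2073, 0.1037]
orientation: [0.002, 3.142, -0.003]
contact_force: [-0.8, 1.1, -3.3]
grip_width: 0.0351
gripper_force: 40.7
```

Emit:
apply_moves --rows '[[[0, 0, 0.04], [0, 0, 0]], [[0, 0, 0.13], [0, 0, 0]], [[0, 0, 0.22], [0, 0, 0]], [[0, 0, 0.3], [0, 0, 0]], [[0, 0, 0.34], [0, 0, 0]], [[0, 0, 0.36], [0, 0, 0]], [[0, 0, 0.37], [0, 0, 0]], [[0, 0, 0.375], [0, 0, 0]], [[0, 0, 0.375], [0, 0, 0]]]'

```text
clock: 30.78
tcp_pos: [0.5956, -0.2047, 0.0097]
orientation: [-0.001, 3.141, -0.0]
contact_force: [-0.3, 0.2, -2.4]
grip_width: 0.0348
gripper_force: 40.7
```

Emit:
apply_moves --rows '[[[0, 0, 0.004], [0, 0, 0]], [[0, 0, 0.008], [0, 0, 0]], [[0, 0, 0.012], [0, 0, 0]], [[0, 0, 0.016], [0, 0, 0]], [[0, 0, 0.016], [0, 0, 0]]]'

```text
clock: 31.4
tcp_pos: [0.5954, -0.2045, 0.0067]
orientation: [-0.001, 3.141, 0.002]
contact_force: [-3.7, 2.6, 11.0]
grip_width: 0.0351
gripper_force: 42.0
```

Seated. Release, rise, and back off to clear the view.

Emit:
apply_moves --rows '[[[0, 0, 0], [0, 0, 0]], [[0, 0, 0], [0, 0, 0]], [[0, 0, 0], [0, 0, 0]], [[0, 0, 0], [0, 0, 0]], [[0, 0, -0.05], [0, 0, 0]], [[0, 0, -0.15], [0, 0, 0]], [[0, 0, -0.3], [0, 0, 0]], [[0, 0, -0.5], [0, 0, 0]], [[0, 0, -0.75], [0, 0, 0]], [[0, 0, -0.75], [0, 0, 0]]]' --jaw 1

```text
clock: 32.65
tcp_pos: [0.5983, -0.2065, 0.199]
orientation: [0.0, 3.131, -0.004]
contact_force: [-0.3, -0.7, 0.0]
grip_width: 0.0852
gripper_force: 0.0
```

Emit:
apply_moves --rows '[[[0.2, 0.2, 0], [0, 0, 0]], [[0.4, 0.4, 0], [0, 0, 0]], [[0.5, 0.6, 0], [0, 0, 0]], [[0.58, 0.8, 0], [0, 0, 0]], [[0.58, 1, 0], [0, 0, 0]], [[0.58, 1, 0], [0, 0, 0]], [[0.58, 1, 0], [0, 0, 0]]]'

```text
clock: 33.52
tcp_pos: [0.45, 0.0448, 0.1927]
orientation: [0.001, -3.141, 0.001]
contact_force: [0.2, -0.8, -0.5]
grip_width: 0.0856
gripper_force: 0.0
```

Run:
```python
from h import *
d=grab_frame("top");s=grab_frame("side");o=telemetry.get_obs();print(o["tcp_pos"],o["grip_width"])
a=cv2.resize(d["frame"][150:250,230:410,::-1],None,fx=4,fy=4,interpolation=cv2.INTER_CUBIC)[:, :720]
b=cv2.resize(s["frame"][150:215,240:345,::-1],None,fx=3,fy=3,interpolation=cv2.INTER_CUBIC)
c=np.zeros((195,720,3),np.uint8);c[:,:315]=b
cv2.imwrite("pics/end.png",np.vstack([a,c]))
```

```text
[0.45016114 0.04390095 0.19273999] 0.08539339474159406
```

View pics/end.png

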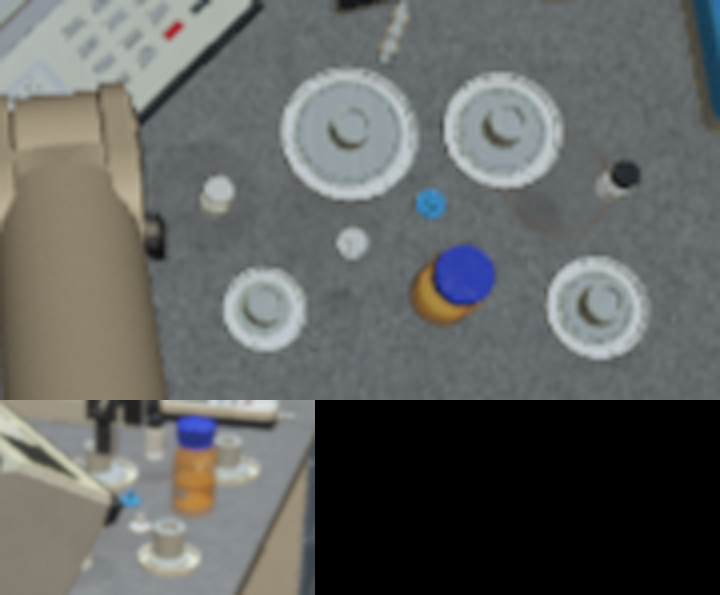

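All four stubs stand centred in their dishes (crop (265,308), (600,305), (503,128) and (350,130)), and the bottle is where it was.

```bash
python3 -c "
from h import *
print(job.hand_in())"
```

```text
the job is handed in; nothing more can be done
None
```

All four stubs now stand upright and released in the dishes of their own size, the bottle is still standing where it was, and I handed the job in at about 33.5 s of the 96 s allowed.

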